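Take a dipstick reading on a small engine

TASK

The engine's dipstick has been wiped and lies in the drip tray. Taking it only by its yellow handle, ease it into the slanting dipstick tube of the engine until its collar seats on the mouth of the tube, draw it out again, and finish holding it still and level in the gripper, marked face up and with its tip above the drip tray, clear of everything, so that I can read it. Do not let go of it at the end, do not ram it into the tube, and do not shift the oil bottle, wrench, bolt bin or small carton.

Things in the scene. Friction and masses are not known exactly. Their poses are not given: they have to be found in the camera images.
- handle (a point): centre of the dipstick's yellow handle, 56 mm long (x), 20 mm wide (y, the width to grip), 30 mm high (z), lying on the tray's floor. x runs along the stick to the tip, z up out of the marked face. The stick is rigid, 241 mm long with the finger loop behind the handle, about 90 g; collar and blade are ahead of the handle on the same centre line
- collar (a point): centre of the collar's seating face, 36 mm from the handle's centre towards the tip, same axes. The collar is a black disc 30 mm in diameter, 8 mm thick, behind this face; ahead of it a black rubber plug 12 mm in diameter and 12 mm long, then the blade
- tip (a point): far end of the dipstick's blade, 150 mm from the collar's seating face along x (186 mm from the handle's centre). Same axes as the handle
- blade: the flat steel blade of the dipstick, 8 mm wide and 4 mm thick, from its root (its origin, 8 mm ahead of the collar's face) to the tip, 142 mm ahead; black level marks on its upper (z) face near the tip. Not to be touched with the fingers
- dip_tube: the engine's bare steel dipstick tube, fixed; origin at the centre of its open mouth, 179 mm above the bench; z axis points out of the mouth along the tube, 45 degrees from vertical, leaning out from the engine. Straight, 175 mm long, bore 16 mm, flared to 21 mm at the mouth, rim 25 mm outside. The collar seats flat on the rim with the blade wholly inside, short of the bottom
- engine: small four-stroke engine fixed on the bench; origin on the bench under its crankcase; its x axis points to the side where the tube leans out, the mouth 214 mm from the origin. Spans -220 to +125 mm in x without the tube, -190 to +170 mm in y, 316 mm high. Nothing of it rises above the plane through the mouth square to the tube
- drip_tray: dark steel drip tray, fixed, 220 mm (x) by 320 mm (y) outside, rim 18 mm high, walls and floor 3 mm; origin at the centre of its underside
- oil_bottle_mid (a point): middle of a standing grey oil bottle, 72 mm in diameter and 190 mm high; bystander
- wrench_mid (a point): middle of a 170 mm steel wrench lying on the bench; bystander
- bolt_bin_mid (a point): middle of a red open bin of bolts, 100 x 130 mm and 55 mm high; bystander
- plug_carton_mid (a point): middle of a small cardboard carton lying on the bench, 85 x 26 x 26 mm; bystander
Not all that is in view belongs to the job. Of the things that look like the part that bears handle, take the one that is farthest from the robot's base at the start.

How it is judged:
By the outcome, as a careful person would: the job done as asked, in the order asked, and still so for the second after the job is handed in, while the arm keeps its last pose, push and grip.
It also fails if it takes over 50 s, if anything falls off the work surface, if the arm or the gripper's body presses on something with over 40 N, if the wrist force passes 120 N, or if a joint passes its speed limit or range.

ROBOT

A 6-joint arm with a two-finger parallel gripper is mounted at the origin on the work surface. World frame = base frame: x ahead of the robot, y to its left, z up, the work surface at z = 0. Lengths are in mm, angles in rad, forces in N, time in s.
With the tool pointing down it reaches from about 300 to 825 mm from the base axis. Payload 5.4 kg.
Tool frame: the origin (TCP) lies midway between the tips of the shut fingers; the grasp point (between the pads) lies 19 mm behind it (ctrl.grasp_offset is the distance from the TCP to the grasp point, in mm); x points along the fingers, y is the direction in which the jaws open and shut, and the axes are right-handed (so a half turn about x gives the same grasp; the last joint's range is limited). The gripper opens to 92 mm and grips with 3 to 60 N. Pads are 20 mm wide; open, the fingers measure 128 mm over their backs; the gripper's body (75 mm by 189 mm) begins 69 mm behind the grasp point.
Start: joints at [-0.21, 0.158, 1.597, -0, 1.386, -0.21], TCP at [574.984, -0.018, 214.601] pointing down, gripper open.
Joint ranges: [-2.91, 2.91], [-0.94, 2.29], [0.18, 2.7], [-1.29, 4.43], [0.17, 2.64], [-3, 3]. Speed limits (rad/s): [2.57, 2.57, 3.14, 3.14, 3.14, 3.14].

INTERFACE

Orientations are given as [roll, pitch, yaw] about the fixed x, y, z axes, in that order (R = Rz(yaw) Ry(pitch) Rx(roll)).
In Python, from bench import readout, viewer, finish_job, ctrl gives the robot as it stands.
- The arm moves only by the tool servo_tool, never from a script. Its argument "plan" is a list of rows, each a list of 3 entries, a list of its own where there are three numbers: the gripper command: -1 is fully open, 1 is shut, values between are in proportion, then the shift along the tool's x, y, z in m, then the turn about the tool's x in rad. A call has 1 to 12 rows; each row is the pose to reach, as a shift and turn from the pose commanded when the call began, along the tool's axes at that moment; what a row does not reach only later rows make up. A row lasts 1/10 s, in which the tool goes at most 50 mm and 8.59 degrees, less where a joint would pass 70% of its speed; a pose out of reach is approached as far as the arm can. A call with a gripper value outside its range is refused whole. The fingers move at their own pace and stop on an object; the grip force is fixed at half the most. Time passes only in rows, so rows that repeat a pose let the fingers close. It gives the time, the measured TCP pose, the force and the opening at its end, in the units of the state.
- readout.read_state(): the state, without advancing time (a new reading comes with each control period).
- viewer.camera(name): name is "scene" or "side" or "wrist"; returns (picture, depth): 384x512x3 uint8, blue, green, red; 384x512 float32, mm along the optical axis (not along the pixel's ray), 0 where there is no reading.
- viewer.camera_params(name): a dict with "vertical_fov" (degrees; the focal length in pixels is half the picture's height over the tangent of half this angle, whatever the lens; pixels are square), "cx", "cy" (the principal point, pixels), "dist_coeffs" ([k1, k2, p1, p2, k3] as OpenCV has them; the pictures are not rectified), "position" and "orientation" of the camera in the world; the wrist camera has in their place "hand_eye" (4x4, takes a point from camera to tool coordinates, whose origin is the TCP and whose axes are the tool frame's). Camera axes: x right, y down, z forward; pixel columns grow to the right and rows downward; lengths in mm; the calibration is good to about 2 mm. A picture is of the moment at which its call begins: read the wrist's pose just before it. camera_params takes no time and is no camera call.
- finish_job(): hands the job in, once; it reports no verdict.
The state is a dict: "t": time; "joints": joint angles; "joint_vel": joint speeds; "joint_torque": joint torques, N m; "tcp_pos": TCP position; "tool_rot": TCP orientation; "wrist_force": force on the tool from outside, world axes, zero at the start; "ft_torque": the same for the moment, N m; "gripper_width": opening from 0.0 (shut) to 1.0 (fully open).
Only numpy, scipy, OpenCV 4.12 (cv2) and the standard library are available. Lean on these libraries where they do the work, as an engineer would, in place of code of your own. Each camera call takes 0.05 s, during which the arm holds its last target. There are 200 camera calls.

## Working session

There is one attempt and no reset: what is moved stays moved. The work goes in short steps, Python scripts to look and compute and a tool call to move; the robot and the scene stay as the last step left them, time stands still between calls to the robot, and variables do not carry over. Pictures are saved under pics/ and viewed, about 8 in all and at most 12, crops included, and the job is handed in when it is done.

Besides the shell and the picture viewer there is one more tool, called after "Call:" by a JSON object that holds its "name" and its "arguments". servo_tool: Moves the arm, as the interface text tells. Its arguments: {"type":"object","properties":{"plan":{"type":"array","items":{"type":"array"}}},"required":["plan"]}

```bash
ls; mkdir -p pics; cat > h.py <<'E'
import numpy as np, cv2, pickle
from scipy.spatial.transform import Rotation as R
from bench import readout, viewer, finish_job, ctrl
def rot(o):
    o=np.array(o,float)
    return o if o.shape==(3,3) else R.from_euler('xyz',o).as_matrix()
def grab(n):
    s=readout.read_state(); im,d=viewer.camera(n); p=viewer.camera_params(n)
    if 'hand_eye' in p:
        H=np.array(p['hand_eye']); Rt=rot(s['tool_rot']); Rw=Rt@H[:3,:3]; t=Rt@H[:3,3]+np.array(s['tcp_pos'])
    else: Rw=rot(p['orientation']); t=np.array(p['position'],float)
    f=192/np.tan(np.radians(p['vertical_fov'])/2)
    c=dict(im=im,d=d,R=Rw,t=t,K=np.array([[f,0,p['cx']],[0,f,p['cy']],[0,0,1.]]),dist=np.array(p['dist_coeffs'],float))
    return c
def rays(c,uv):
    q=cv2.undistortPoints(np.array(uv,float).reshape(-1,1,2),c['K'],c['dist']).reshape(-1,2)
    return np.c_[q,np.ones(len(q))]
def plane(c,uv,z):
    r=rays(c,uv)@c['R'].T; return c['t']+r*((z-c['t'][2])/r[:,2:3])
def depthpts(c,uv):
    uv=np.array(uv); d=c['d'][uv[:,1].astype(int),uv[:,0].astype(int)]
    return (rays(c,uv)*d[:,None])@c['R'].T+c['t']
def cloud(c):
    v,u=np.mgrid[:384,:512]; uv=np.c_[u.ravel(),v.ravel()]
    return depthpts(c,uv).reshape(384,512,3)
def proj(c,P):
    rv=cv2.Rodrigues(c['R'].T)[0]; return cv2.projectPoints(np.array(P,float).reshape(-1,1,3),rv,-c['R'].T@c['t'],c['K'],c['dist'])[0].reshape(-1,2)
E
cat > a.py <<'E'
from h import *
for n in ['scene','side','wrist']:
    c=grab(n); pickle.dump(c,open(n+'.pkl','wb')); print(n,c['t'].round(),c['R'][:,2].round(2),c['K'][0,0])
    cv2.imwrite(f'pics/{n}0.png',c['im'])
print(readout.read_state(), ctrl.grasp_offset)
E
python3 a.py; python3 -c "
import cv2,numpy as np
cv2.imwrite('pics/m.png',cv2.resize(np.vstack([cv2.imread('pics/%s0.png'%n) for n in ['scene','side']]),(800,1200))[:600]) 
cv2.imwrite('pics/m2.png',cv2.resize(cv2.imread('pics/side0.png'),(800,600)))"
```

```text
pics
scene [1230.  605.  888.] [-0.61 -0.48 -0.63] 425.71544089645636
side [ 324. -792.  730.] [ 0.16  0.78 -0.6 ] 364.33888263694615
wrist [574.  84. 383.] [-0.   -0.29 -0.96] 277.3316107874562
{'t': 0.15, 'joints': array([-2.10107545e-01,  1.58895991e-01,  1.59792243e+00,  2.83127094e-05,
        1.38618338e+00, -2.10100057e-01]), 'joint_vel': array([ 0.00030518, -0.00214313, -0.00308248,  0.00126985, -0.00056839,
       -0.00128415]), 'joint_torque': array([ 3.99315013e-04, -3.85916662e+01, -3.22434962e+01,  7.02334754e-02,
        3.51220253e-02, -9.48688057e-05]), 'tcp_pos': array([5.74530686e+02, 8.37673860e-02, 2.13860041e+02]), 'tool_rot': array([-1.80063929,  1.56938691,  2.91173699]), 'wrist_force': array([-0.79679845, -0.31091965, -0.39785016]), 'ft_torque': array([ 0.01013626, -0.05373811,  0.00554514]), 'gripper_width': 1.0025334960735748} 18.700000000000003
```

View pics/m.png

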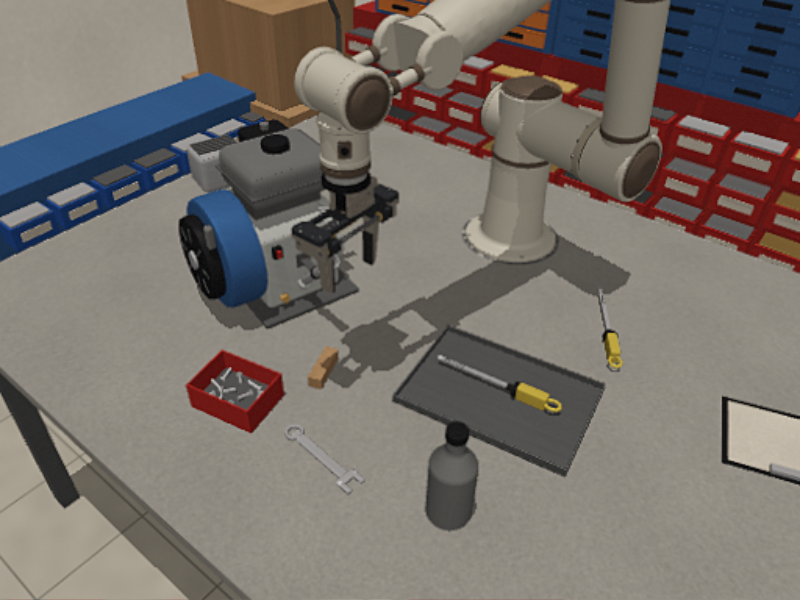

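View pics/m2.png

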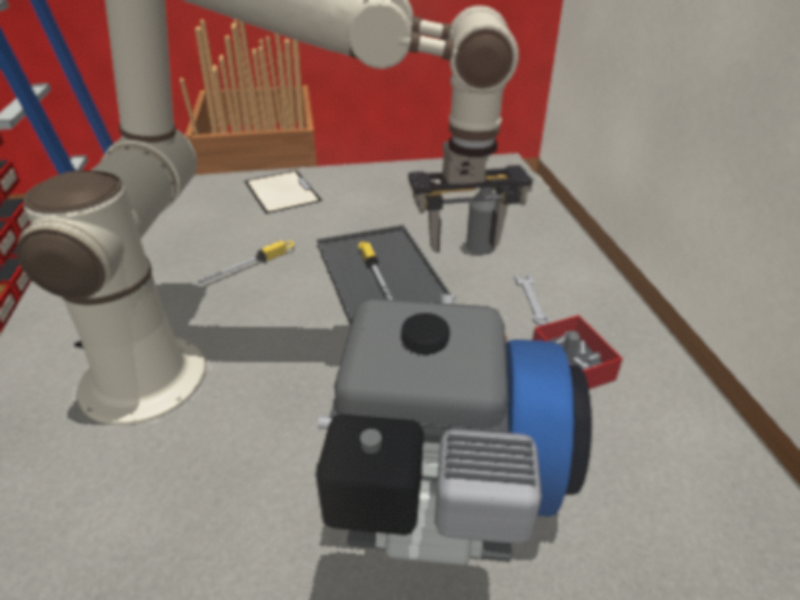

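```bash
cat > b.py <<'E'
from h import *
for n in ['scene','side']:
    c=pickle.load(open(n+'.pkl','rb')); P=cloud(c); hsv=cv2.cvtColor(c['im'],cv2.COLOR_BGR2HSV)
    m=cv2.inRange(hsv,(20,130,90),(35,255,255)); k,l,st,ce=cv2.connectedComponentsWithStats(m)
    for i in range(1,k):
        if st[i,4]<40: continue
        q=P[l==i]; 
        print(n,st[i],ce[i].round(1),'med',np.median(q,0).round(),'zmax',np.percentile(q[:,2],[5,50,95]).round(1))
        top=q[abs(q[:,2]-33)<4]
        if len(top)>10:
            rct=cv2.minAreaRect(top[:,:2].astype(np.float32)); print('  top rect',rct)
    # tray dark region points, z 1..22
c=pickle.load(open('scene.pkl','rb')); P=cloud(c); hsv=cv2.cvtColor(c['im'],cv2.COLOR_BGR2HSV)
tip=[(441/1.5625,359/1.5625)]; print('tip~',plane(c,tip,18))
poly=np.array([(450,327),(604,384),(566,473),(394,398)])/1.5625
print('tray corners',plane(c,poly,18).round(0))
# blade: bright pixels inside tray between z 12 and 25
m=(P[...,2]>12)&(P[...,2]<26)&(P[...,0]>300)&(P[...,0]<900)&(hsv[...,2]>90)&(hsv[...,1]<60)
v,u=np.nonzero(m); s=(u>275)&(u<335)&(v>222)&(v<255); u,v=u[s],v[s]
Q=plane(c,np.c_[u,v],20); print(len(Q)); vx,vy,x0,y0=cv2.fitLine(Q[:,:2].astype(np.float32),cv2.DIST_HUBER,0,.01,.01).ravel()
d=(Q[:,:2]-[x0,y0])@[vx,vy]; print('blade line',vx,vy,'ends',[x0+vx*d.min(),y0+vy*d.min()],[x0+vx*d.max(),y0+vy*d.max()],d.max()-d.min())
cv2.imwrite('pics/w.png',cv2.resize(cv2.imread('pics/wrist0.png'),(800,600)))
E
python3 b.py
```

```text
scene [388 213  10  23 150] [392.4 223.6] med [248. 370.  29.] zmax [11.4 29.1 33.6]
  top rect ((230.65956115722656, 360.8467102050781), (53.006893157958984, 17.816049575805664), 31.24321174621582)
scene [330 245  30  19 283] [342.4 254.2] med [449. 313.  25.] zmax [ 8.9 25.2 36.7]
  top rect ((443.1446533203125, 304.7428894042969), (21.57881736755371, 53.921566009521484), 7.175940036773682)
side [168 155  15  11 100] [175.5 159.4] med [233. 353.  23.] zmax [ 7.9 23.2 30.6]
  top rect ((228.4480438232422, 352.9440002441406), (48.43622589111328, 11.760414123535156), 30.30001449584961)
side [230 155  10  10  68] [234.3 159.5] med [439. 304.  30.] zmax [16.9 30.4 33.5]
  top rect ((441.7912902832031, 303.1617431640625), (18.572711944580078, 59.72807693481445), 9.723373413085938)
tip~ [[466.46516132 126.28811613  18.        ]]
tray corners [[381.  88.  18.]
 [332. 392.  18.]
 [551. 429.  18.]
 [599. 119.  18.]]
145
blade line 0.12511219 -0.9921426 ends [np.float64(447.0167516697356), np.float64(255.8424354443883)] [np.float64(464.67672335927506), np.float64(115.79844434642702)] 141.15308484808637
```

View pics/wrist0.png

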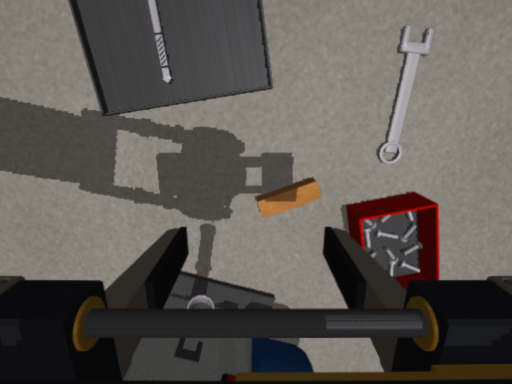

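```bash
cat > c.py <<'E'
from h import *
s=readout.read_state(); Rt=rot(s['tool_rot']); print(Rt.round(3), s['tcp_pos'])
d=np.array([.122,-.9925,0])  # stick dir
zt=Rt[:,2]; print('z·d',zt@d,'y·d',Rt[:,1]@d)
h=np.array([442.5,304,0]); tgt=np.array([h[0],h[1],120.]); 
print('shift to hover', (Rt.T@(tgt-s['tcp_pos'])).round(1))
for a in (.1,-.1,.122,-.122):
    q=Rt@R.from_euler('x',a).as_matrix(); print(a,'jaw·d',q[:,1]@d)
c=pickle.load(open('wrist.pkl','rb')); print('mouth',plane(c,[(201,303)],179), depthpts(c,[(201,296),(201,297),(192,303),(210,303),(201,310)]).round(0))
E
python3 c.py
```

```text
[[-0.001  1.    -0.   ]
 [ 0.    -0.    -1.   ]
 [-1.    -0.001 -0.   ]] [5.74530686e+02 8.37673860e-02 2.13860041e+02]
z·d 0.9924983717954056 y·d 0.12201227665499487
shift to hover [  94.1 -131.9 -303.9]
0.1 jaw·d 0.22048722695952402
-0.1 jaw·d 0.02231822001402546
0.122 jaw·d 0.2418900407606211
-0.122 jaw·d 0.000320733189844033
mouth [[526.65379605 -75.83523889 179.        ]] [[525. -76. 170.]
 [524. -78. 167.]
 [516. -84. 169.]
 [532. -85. 167.]
 [558.  28. 314.]]
```

Call:
{"name": "servo_tool", "arguments": {"plan": [[-1,[0.0,-0.04,-0.03],-0.122],[-1,[0.0,-0.065,-0.07],-0.122],[-1,[0.0,-0.08,-0.11],-0.122],[-1,[0.02,-0.095,-0.15],-0.122],[-1,[0.04,-0.11,-0.19],-0.122],[-1,[0.06,-0.12,-0.23],-0.122],[-1,[0.08,-0.132,-0.27],-0.122],[-1,[0.094,-0.132,-0.304],-0.122],[-1,[0.094,-0.132,-0.304],-0.122],[-1,[0.094,-0.132,-0.304],-0.122]]}}

```text
t: 1.15
tcp_pos: [442.4, 304.1, 120.0]
tool_rot: [-1.059, 1.569, -2.506]
wrist_force: [0.4, -0.1, 0.2]
gripper_width: 0.995
```

```bash
cat > d.py <<'E'
from h import *
s=readout.read_state(); print(s['tcp_pos'].round(1),s['wrist_force'].round(2)); 
for n in ['scene','wrist']:
    c=grab(n); pickle.dump(c,open(n+'1.pkl','wb'))
    cv2.imwrite(f'pics/{n}1.png',c['im'])
a=cv2.imread('pics/scene1.png')[70:230,100:270]
b=cv2.imread('pics/wrist1.png')
cv2.imwrite('pics/v1.png',np.hstack([cv2.resize(a,(440,414),interpolation=cv2.INTER_CUBIC),cv2.resize(b,(360,270)) if 0 else cv2.copyMakeBorder(cv2.resize(b,(360,270)),0,144,0,0,0)]))
E
python3 d.py
```

```text
[442.4 304.1 120. ] [ 0.36 -0.09  0.24]
```

View pics/v1.png

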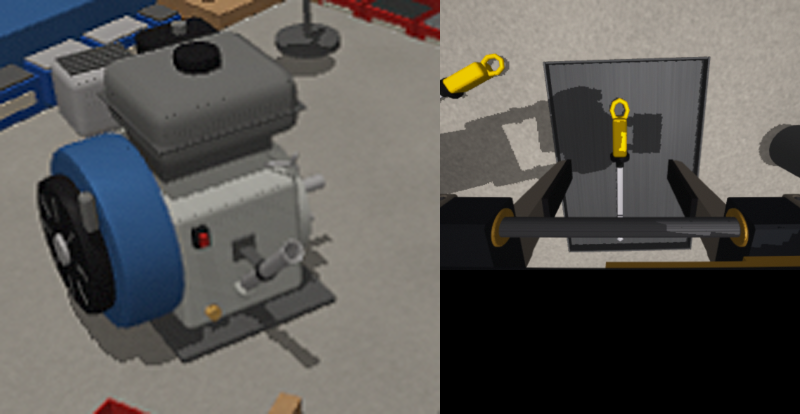

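```bash
cat > e.py <<'E'
from h import *
s1=pickle.load(open('scene1.pkl','rb')); w0=pickle.load(open('wrist.pkl','rb')); w1=pickle.load(open('wrist1.pkl','rb'))
# handle from the wrist
hsv=cv2.cvtColor(w1['im'],cv2.COLOR_BGR2HSV); m=cv2.inRange(hsv,(20,130,90),(35,255,255)); m[:, :200]=0
P=cloud(w1); q=P[(m>0)&(abs(P[...,2]-33)<4)]; print('handle wrist',cv2.minAreaRect(q[:,:2].astype(np.float32)),np.median(q,0))
print('mouth: scene z179',plane(s1,[(212.8,166.6)],179).round(1),'wrist z179',plane(w0,[(201,303)],179).round(1))
P=cloud(s1); v,u=np.mgrid[:384,:512]; 
hs=cv2.cvtColor(s1['im'],cv2.COLOR_BGR2HSV)
box=(u>188)&(u<220)&(v>158)&(v<190); q=P[box]; 
sel=(q[:,1]>-190)&(q[:,1]<-50)&(abs(q[:,0]-530)<40)&(q[:,2]>60)
q=q[sel]
# front face y (engine x) from the block's face
print(len(q)); 
for y in range(-190,-50,10):
    k=(q[:,1]>=y)&(q[:,1]<y+10)
    if k.sum()>3: print(y,k.sum(),np.median(q[k],0).round(0),q[k].min(0).round(0),q[k].max(0).round(0))
# block face plane: normal
a,b=[np.array(x) for x in [(180,260),(300,190)]]
box=(u>172)&(u<212)&(v>150)&(v<190); f=P[box]; f=f[(f[:,1]<-160)&(f[:,1]>-200)&(f[:,2]>40)&(f[:,2]<160)]
print('face',len(f),f.mean(0)); r=cv2.fitLine(f[:,:2].astype(np.float32),cv2.DIST_HUBER,0,.01,.01).ravel(); print(r)
# base plate edge
e=np.array([(180,360),(335,295)])*[170/440,160/414]+[100,70]; B=plane(s1,e,6); print('base edge',B.round(0)); g=B[1]-B[0]; print(np.degrees(np.arctan2(g[1],g[0])))
a=cv2.resize(s1['im'][145:205,170:235],(780,720),interpolation=cv2.INTER_CUBIC)[:600]
b=cv2.resize(w0['im'][265:330,150:290],(800,371),interpolation=cv2.INTER_CUBIC)
cv2.imwrite('pics/tube.png',np.hstack([cv2.resize(a,(400,308)),cv2.resize(b,(400,308))]))
E
python3 e.py
```

```text
handle wrist ((442.576904296875, 308.03399658203125), (19.001388549804688, 53.04954528808594), 7.5104546546936035) [442.52251938 309.603253    31.96044609]
mouth: scene z179 [[523.8 -86.5 179. ]] wrist z179 [[526.7 -75.8 179. ]]
206
-190 15 [ 501. -187.   85.] [ 494. -189.   66.] [ 505. -181.  117.]
-180 26 [ 503. -176.  113.] [ 493. -180.   71.] [ 509. -170.  119.]
-170 15 [ 506. -166.  107.] [ 493. -169.   81.] [ 512. -164.  117.]
-160 15 [ 512. -154.  115.] [ 504. -160.   91.] [ 518. -151.  126.]
-150 18 [ 515. -143.  116.] [ 499. -149.  105.] [ 519. -141.  130.]
-140 12 [ 516. -135.  128.] [ 509. -140.  108.] [ 521. -130.  146.]
-130 14 [ 520. -126.  140.] [ 514. -130.  124.] [ 523. -120.  155.]
-120 17 [ 523. -113.  152.] [ 507. -120.  141.] [ 526. -110.  166.]
-110 18 [ 524. -104.  162.] [ 509. -110.  149.] [ 531. -100.  173.]
-100 28 [517. -95. 173.] [ 510. -100.  155.] [533. -90. 189.]
-90 22 [517. -85. 177.] [511. -90. 166.] [538. -80. 185.]
-80 6 [525. -76. 176.] [514. -80. 175.] [531. -74. 179.]
face 396 [ 466.92090988 -190.42131949  108.22373981]
[ 9.9547035e-01 -9.5072724e-02  4.6090225e+02 -1.9215417e+02]
base edge [[ 605. -205.    6.]
 [ 389. -145.    6.]]
164.2410359663015
```

View pics/tube.png

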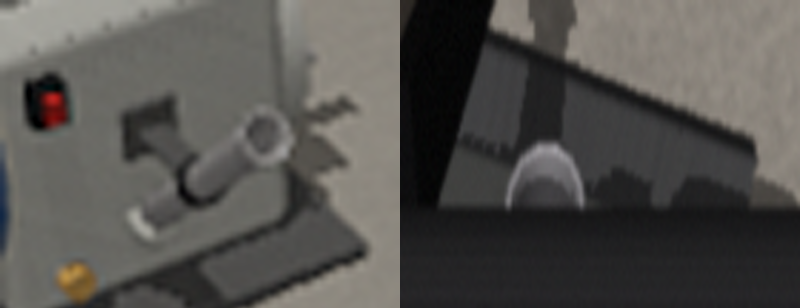

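Call:
{"name": "servo_tool", "arguments": {"plan": [[-1,[0.04,0,0],0],[-1,[0.08,0,0],0],[-1,[0.105,0,0],0],[-1,[0.114,0,0],0],[-1,[0.114,0,0],0],[1,[0.114,0,0],0],[1,[0.114,0,0],0],[1,[0.114,0,0],0],[1,[0.114,0,0],0],[1,[0.114,0,0],0],[1,[0.114,0,0],0],[1,[0.114,0,0],0]]}}

```text
t: 2.45
tcp_pos: [442.9, 304.0, 6.6]
tool_rot: [-1.949, 1.571, 2.886]
wrist_force: [0.8, -0.1, -0.1]
gripper_width: 0.413
```

Call:
{"name": "servo_tool", "arguments": {"plan": [[1,[0,0,0],0],[1,[0,0,0],0],[1,[0,0,0],0],[1,[0,0,0],0],[1,[0,0,0],0],[1,[0,0,0],0]]}}

```text
t: 3.05
tcp_pos: [443.0, 304.0, 6.6]
tool_rot: [-2.246, 1.571, 2.588]
wrist_force: [0.0, 0.2, -1.2]
gripper_width: 0.212
```

Call:
{"name": "servo_tool", "arguments": {"plan": [[1,[-0.03,0,0],0],[1,[-0.07,0,0],0],[1,[-0.12,0,0],0],[1,[-0.17,0,0],0],[1,[-0.214,0.01,0.03],0],[1,[-0.214,0.03,0.06],0.08],[1,[-0.214,0.05,0.1],0.18],[1,[-0.214,0.075,0.14],0.28],[1,[-0.214,0.1,0.18],0.36],[1,[-0.214,0.112,0.205],0.398],[1,[-0.214,0.112,0.213],0.398],[1,[-0.214,0.112,0.213],0.398]]}}

```text
t: 4.25
tcp_pos: [579.8, 105.5, 220.2]
tool_rot: [-1.491, 1.57, 2.944]
wrist_force: [-0.9, -0.6, -0.7]
gripper_width: 0.219
```

```bash
cat > f.py <<'E'
from h import *
import sys
k=sys.argv[1]; s=readout.read_state(); Rt=rot(s['tool_rot']); print(s['tcp_pos'].round(1),s['wrist_force'].round(2),s['ft_torque'].round(3),s['gripper_width'],s['t'],'zdir',Rt[:,2].round(3))
o=[]
for n in ['scene','wrist']:
    c=grab(n); pickle.dump((c,s),open(n+k+'.pkl','wb')); o.append(c['im'])
a=o[0][90:270,140:380]
cv2.imwrite(f'pics/v{k}.png',np.vstack([cv2.resize(a,(800,600),interpolation=cv2.INTER_CUBIC)]))
cv2.imwrite(f'pics/w{k}.png',o[1])
E
python3 f.py 2
```

```text
[579.8 105.5 220.2] [-0.88 -0.58 -0.71] [0.005 0.038 0.009] 0.2189871661166512 4.25 zdir [-0.273 -0.962  0.   ]
```

View pics/v2.png

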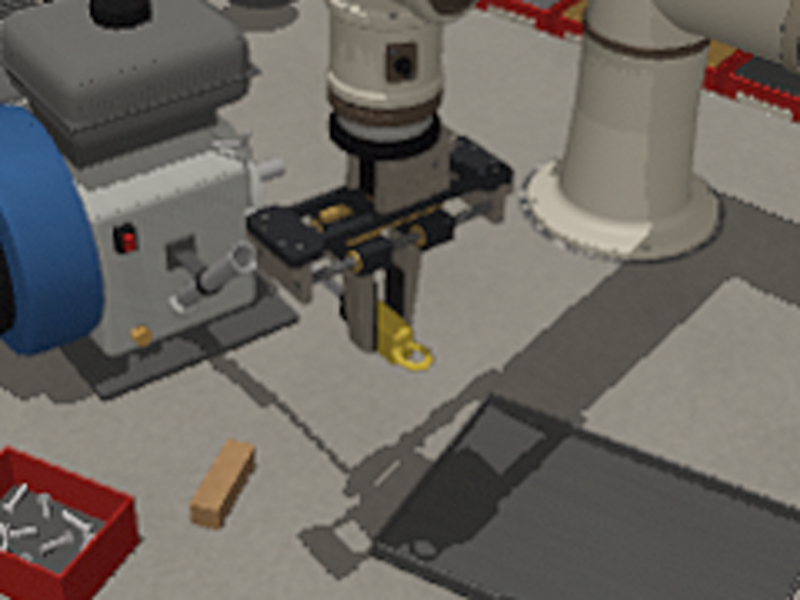

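```bash
cat > g.py <<'E'
from h import *
import sys
def stick(k):
    c,s=pickle.load(open(f'wrist{k}.pkl','rb')); Rt=rot(s['tool_rot']); P=(cloud(c)-s['tcp_pos'])@Rt
    hsv=cv2.cvtColor(c['im'],cv2.COLOR_BGR2HSV); m=cv2.inRange(hsv,(20,130,60),(35,255,255))>0
    q=P[m&(abs(P[...,1])<14)&(abs(P[...,2])<90)]
    print('n',len(q))
    for a in range(-65,30,7):
        t=q[(q[:,2]>=a)&(q[:,2]<a+7)]
        if len(t)>3: print(a,len(t),'tool x (down) pct5/50/95',np.percentile(t[:,0],[5,50,95]).round(1),'y',t[:,1].mean().round(1))
if __name__=='__main__': stick(sys.argv[1])
E
python3 g.py 2
```

```text
n 4233
-65 9 tool x (down) pct5/50/95 [-13.5 -12.5 -10.6] y -0.9
-58 338 tool x (down) pct5/50/95 [-14.5 -13.3 -11.7] y -1.3
-51 246 tool x (down) pct5/50/95 [-14.7 -13.4 -11.6] y -1.2
-44 227 tool x (down) pct5/50/95 [-14.6 -13.4 -12. ] y -0.4
-37 600 tool x (down) pct5/50/95 [-24.8 -14.2  -3.8] y -1.2
-30 447 tool x (down) pct5/50/95 [-26.8 -25.5 -23. ] y -0.9
-23 480 tool x (down) pct5/50/95 [-114.8  -25.8  -23.4] y -0.6
-16 376 tool x (down) pct5/50/95 [-26.6 -25.6 -23.4] y -1.3
-9 354 tool x (down) pct5/50/95 [-26.6 -25.6 -23.4] y -1.3
-2 338 tool x (down) pct5/50/95 [-26.7 -25.6 -23.3] y -1.4
5 322 tool x (down) pct5/50/95 [-26.5 -25.5 -23.7] y -1.2
12 314 tool x (down) pct5/50/95 [-26.5 -25.4 -23.5] y -0.9
19 137 tool x (down) pct5/50/95 [-26.  -24.8 -22.5] y -1.4
```

View pics/w2.png

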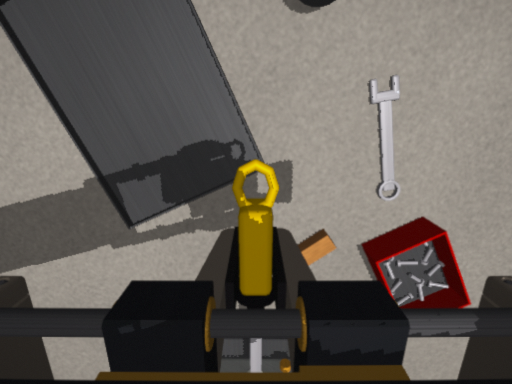

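```bash
cat > k.py <<'E'
from h import *
s1=pickle.load(open('scene1.pkl','rb')); w0=pickle.load(open('wrist.pkl','rb'))
e=plane(w0,np.array([(181.5,271.3),(273.6,294.5)]),6); g=e[0]-e[1]; print('plate edge wrist',e.round(0),np.degrees(np.arctan2(g[1],g[0]))-90)
M=np.array([524.5,-86.5,179])
for az in (66,70,74,78,82):
    a=np.radians(az); d=-np.array([np.cos(a),np.sin(a),1])/2**.5
    print(az,proj(s1,[M,M+d*70,M+d*110]).round(1).tolist())
q=np.array([213.4,166.6]);print('obs mouth 213.4,166.6 ring 200.9,176.2 end 193.2,181')
E
python3 k.py
```

```text
plate edge wrist [[ 459. -153.    6.]
 [ 603. -195.    6.]] 73.67156282363865
66 [[212.6, 166.7], [206.8, 171.5], [203.7, 174.0]]
70 [[212.6, 166.7], [205.7, 171.8], [202.1, 174.5]]
74 [[212.6, 166.7], [204.7, 172.2], [200.6, 175.1]]
78 [[212.6, 166.7], [203.8, 172.6], [199.0, 175.7]]
82 [[212.6, 166.7], [202.8, 173.0], [197.6, 176.4]]
obs mouth 213.4,166.6 ring 200.9,176.2 end 193.2,181
```

Call:
{"name": "servo_tool", "arguments": {"plan": [[1,[0.03,0,0],0],[1,[0.053,0,0],0],[1,[0.053,0,0.005],0],[1,[0.053,0,0.015],0],[1,[0.053,0,0.02],0],[1,[0.053,0,0.024],0],[1,[0.053,0,0.024],0]]}}

```text
t: 5.05
tcp_pos: [574.0, 82.6, 168.8]
tool_rot: [1.92, 1.569, 0.072]
wrist_force: [-0.0, -0.3, -0.9]
gripper_width: 0.213
```

Call:
{"name": "servo_tool", "arguments": {"plan": [[1,[0,0,0.001],0],[1,[0,0,0.002],0],[1,[0,0,0.003],0],[1,[0,0,0.004],0]]}}

```text
t: 5.45
tcp_pos: [572.7, 80.6, 167.7]
tool_rot: [3.089, 1.568, 1.242]
wrist_force: [1.6, 8.0, -1.5]
gripper_width: 0.212
```

```bash
cat > v.py <<'E'
from h import *
c=grab('side'); cv2.imwrite('pics/side3.png',cv2.resize(c['im'][150:300,200:350],(600,600),interpolation=cv2.INTER_CUBIC))
s=readout.read_state();print(s['tcp_pos'].round(1),s['wrist_force'].round(2),s['ft_torque'].round(3))
E
python3 v.py; python3 f.py 3; python3 g.py 3 | awk '$1>-35'
```

```text
[572.7  80.6 167.7] [ 0.86  6.03 -1.63] [ 1.127 -0.289 -0.032]
[572.7  80.6 167.7] [ 0.86  6.03 -1.63] [ 1.127 -0.289 -0.032] 0.2180790296105738 5.5 zdir [-0.272 -0.962 -0.003]
n 4275
-30 516 tool x (down) pct5/50/95 [-97.6 -25.  -16.2] y -0.9
-23 478 tool x (down) pct5/50/95 [-114.8  -25.7  -23.6] y -0.1
-16 376 tool x (down) pct5/50/95 [-26.5 -25.4 -23.1] y -0.5
-9 355 tool x (down) pct5/50/95 [-26.6 -25.4 -23.4] y -0.7
-2 345 tool x (down) pct5/50/95 [-26.5 -25.4 -23.5] y -0.7
5 320 tool x (down) pct5/50/95 [-26.2 -25.3 -23.4] y -0.5
12 316 tool x (down) pct5/50/95 [-26.1 -25.2 -22.8] y -0.4
19 203 tool x (down) pct5/50/95 [-25.9 -24.6 168.2] y -1.0
```

View pics/v3.png

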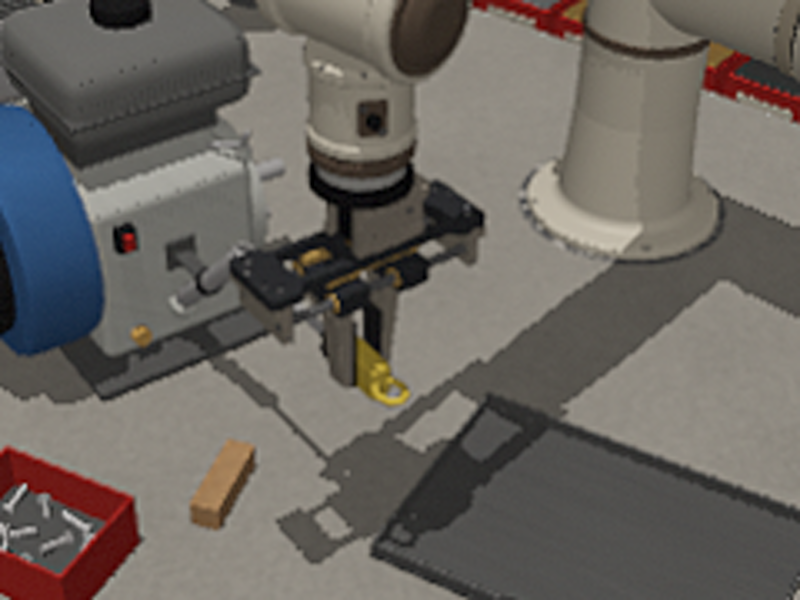

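Call:
{"name": "servo_tool", "arguments": {"plan": [[1,[-0.004,0,0.0],0],[1,[-0.008,0,0.001],0],[1,[-0.012,0,0.001],0],[1,[-0.016,0,0.002],0],[1,[-0.02,0,0.003],0],[1,[-0.024,0,0.004],0],[1,[-0.024,0,0.004],0]]}}

```text
t: 6.3
tcp_pos: [572.0, 77.1, 192.3]
tool_rot: [2.898, 1.567, 1.051]
wrist_force: [1.6, 6.8, -1.3]
gripper_width: 0.213
```

```bash
python3 f.py 4; python3 g.py 4 | awk '$1>-60'
```

```text
[572.   77.1 192.3] [ 1.58  6.77 -1.27] [ 1.611 -0.308 -0.081] 0.21273502010359496 6.3 zdir [-0.272 -0.962 -0.004]
n 4246
-58 371 tool x (down) pct5/50/95 [-21.  -19.9 -18.1] y -0.5
-51 259 tool x (down) pct5/50/95 [-20.4 -19.1 -17.5] y -0.5
-44 244 tool x (down) pct5/50/95 [-19.6 -18.1 -16.3] y -0.5
-37 651 tool x (down) pct5/50/95 [-26.6 -17.6  -5.7] y -0.5
-30 488 tool x (down) pct5/50/95 [-103.5  -28.2  -24.9] y -0.5
-23 482 tool x (down) pct5/50/95 [-114.4  -27.8  -25.8] y -0.4
-16 350 tool x (down) pct5/50/95 [-27.8 -26.7 -24.4] y -0.6
-9 330 tool x (down) pct5/50/95 [-26.7 -25.7 -23.8] y -0.8
-2 319 tool x (down) pct5/50/95 [-25.8 -24.7 -22.5] y -0.9
5 285 tool x (down) pct5/50/95 [-24.9 -23.7 -21.9] y -0.6
12 283 tool x (down) pct5/50/95 [-23.6 -22.5 -20.5] y -0.5
19 143 tool x (down) pct5/50/95 [-22.6 -21.3 -19.2] y -1.0
```

Call:
{"name": "servo_tool", "arguments": {"plan": [[1,[-0.005,0,0.001],0],[1,[-0.011,0,0.0025],0],[1,[-0.016,0,0.004],0],[1,[-0.021,0,0.005],0],[1,[-0.026,0,0.007],0],[1,[-0.031,0,0.009],0],[1,[-0.035,0,0.011],0],[1,[-0.035,0,0.011],0]]}}

```text
t: 7.2
tcp_pos: [568.8, 65.9, 227.5]
tool_rot: [2.791, 1.568, 0.945]
wrist_force: [0.9, 5.7, -1.0]
gripper_width: 0.215
```

```bash
python3 f.py 5; python3 g.py 5 | awk '$1>-60'
```

```text
[568.8  65.9 227.5] [ 0.87  5.71 -1.03] [ 1.271 -0.133 -0.129] 0.21510858144351244 7.2 zdir [-0.272 -0.962 -0.003]
n 4160
-58 426 tool x (down) pct5/50/95 [-32.  -30.5 -28.4] y -0.5
-51 276 tool x (down) pct5/50/95 [-30.1 -28.3 -26.3] y -0.6
-44 283 tool x (down) pct5/50/95 [-27.5 -25.5 -11.2] y -0.4
-37 731 tool x (down) pct5/50/95 [-29.9 -23.5 -11.4] y -0.6
-30 535 tool x (down) pct5/50/95 [-103.8  -32.7  -28.5] y -0.5
-23 453 tool x (down) pct5/50/95 [-114.9  -31.8  -29.5] y 0.0
-16 319 tool x (down) pct5/50/95 [-30.4 -28.9 -26.1] y -0.6
-9 292 tool x (down) pct5/50/95 [-27.9 -26.4 -24.1] y -0.7
-2 267 tool x (down) pct5/50/95 [-25.5 -24.  -22.1] y -0.7
5 241 tool x (down) pct5/50/95 [-23.  -21.5 -19.4] y -0.6
12 222 tool x (down) pct5/50/95 [-20.  -18.6 -16.5] y -0.8
19 69 tool x (down) pct5/50/95 [-17.9 -16.4 -13.1] y -0.8
26 9 tool x (down) pct5/50/95 [227.7 228.2 229. ] y -7.1
```

Call:
{"name": "servo_tool", "arguments": {"plan": [[1,[-0.007,0,0.004],0],[1,[-0.013,0,0.0075],0],[1,[-0.019,0,0.012],0],[1,[-0.025,0,0.017],0],[1,[-0.031,0,0.022],0],[1,[-0.0365,0,0.027],0],[1,[-0.042,0,0.033],0],[1,[-0.047,0,0.039],0],[1,[-0.047,0,0.039],0]]}}

```text
t: 8.2
tcp_pos: [557.6, 26.1, 274.3]
tool_rot: [0.456, 1.569, -1.392]
wrist_force: [-0.2, 1.8, -0.9]
gripper_width: 0.213
```

```bash
cat > g2.py <<'E'
from h import *
import sys
def pitch(k):
    c,s=pickle.load(open(f'wrist{k}.pkl','rb')); Rt=rot(s['tool_rot']); P=(cloud(c)-s['tcp_pos'])@Rt
    m=cv2.inRange(cv2.cvtColor(c['im'],cv2.COLOR_BGR2HSV),(20,130,60),(35,255,255))>0
    q=P[m&(abs(P[...,1])<7)&(abs(P[...,2]+5)<17)&(P[...,0]>-50)&(P[...,0]<20)]
    for _ in range(4):
        f=np.polyfit(q[:,2],q[:,0],1); r=q[:,0]-np.polyval(f,q[:,2]); q=q[abs(r)<2.5]
    th=np.arctan(f[0]); d=np.array([np.sin(th),np.cos(th)]); # (x,z)
    # top face line -> centre line 15 mm below; nearest point to pivot (x=-13,z=0)
    n=np.array([np.cos(th),-np.sin(th)]); top=np.array([f[1],0]); o=top+15*n
    # handle rear end on the top face -> handle centre at +28
    a=P[m&(abs(P[...,1])<7)&(abs(P[...,2])<60)]; a=np.c_[a[:,0],a[:,2]]; on=abs((a-top)@n)<2; rear=np.percentile((a[on]-top)@d,1)
    hc=o+d*(rear+28); tip=hc+186*d; col=hc+36*d
    print('pitch',np.degrees(th).round(1),'n',len(q),'handle(x,z tool)',hc.round(1),'rear',rear.round(1))
    M=np.array([525.2,-86.5,179]); L=np.array([.273,.962,0])
    for nm,p in (('tip',tip),('collar',col)):
        w=s['tcp_pos']+Rt@np.array([p[0],0,p[1]]); v=w-M; r=v@L; z=v[2]
        print(nm,w.round(1),'r',r.round(1),'z',z.round(1),'s(in)',(-(r+z)/2**.5).round(1),'n(up)',((z-r)/2**.5).round(1),'lat',(v@[.962,-.273,0]).round(1))
pitch(sys.argv[1])
E
python3 f.py 6; python3 g2.py 5;python3 g2.py 6; python3 g2.py 3
```

```text
[557.6  26.1 274.3] [-0.23  1.85 -0.89] [ 0.579  0.133 -0.145] 0.2127866696804952 8.2 zdir [-0.274 -0.962  0.001]
pitch 19.5 n 1033 handle(x,z tool) [-11.1  -6.4] rear -29.4
tip [522.9 -96.5 176. ] r -10.3 z -3.0 s(in) 9.4 n(up) 5.1 lat 0.5
collar [561.3  39.4 226.5] r 130.9 z 47.5 s(in) -126.2 n(up) -59.0 lat 0.4
pitch 39.5 n 740 handle(x,z tool) [-13.3 -10.5] rear -29.2
tip [ 521.2 -102.   169.4] r -16.0 z -9.6 s(in) 18.1 n(up) 4.5 lat 0.4
collar [552.9   9.4 264.8] r 99.8 z 85.8 s(in) -131.2 n(up) -9.9 lat 0.4
pitch 0.4 n 1251 handle(x,z tool) [-10.6  -1.8] rear -29.7
tip [522.5 -96.7 176.6] r -10.5 z -2.4 s(in) 9.2 n(up) 5.7 lat 0.2
collar [563.4  47.6 177.9] r 139.5 z -1.1 s(in) -97.9 n(up) -99.4 lat 0.1
```

Call:
{"name": "servo_tool", "arguments": {"plan": [[1,[-0.003,0,0.004],0],[1,[-0.006,0,0.007],0],[1,[-0.0085,0,0.01],0],[1,[-0.011,0,0.0135],0],[1,[-0.011,0,0.0135],0]]}}

```text
t: 8.8
tcp_pos: [554.0, 13.9, 285.1]
tool_rot: [0.87, 1.571, -0.978]
wrist_force: [-0.4, 2.7, -0.5]
gripper_width: 0.214
```

```bash
python3 f.py 7; python3 g2.py 7
```

```text
[554.   13.9 285.1] [-0.37  2.75 -0.51] [ 0.777  0.158 -0.09 ] 0.21355767243334134 8.8 zdir [-0.273 -0.962  0.   ]
pitch 43.6 n 666 handle(x,z tool) [-14.5 -11.2] rear -29.1
tip [ 520.3 -104.9  171.3] r -19.0 z -7.7 s(in) 18.9 n(up) 8.0 lat 0.3
collar [ 5.499e+02 -4.000e-01  2.748e+02] r 89.5 z 95.8 s(in) -131.1 n(up) 4.4 lat 0.3
```

View pics/v7.png

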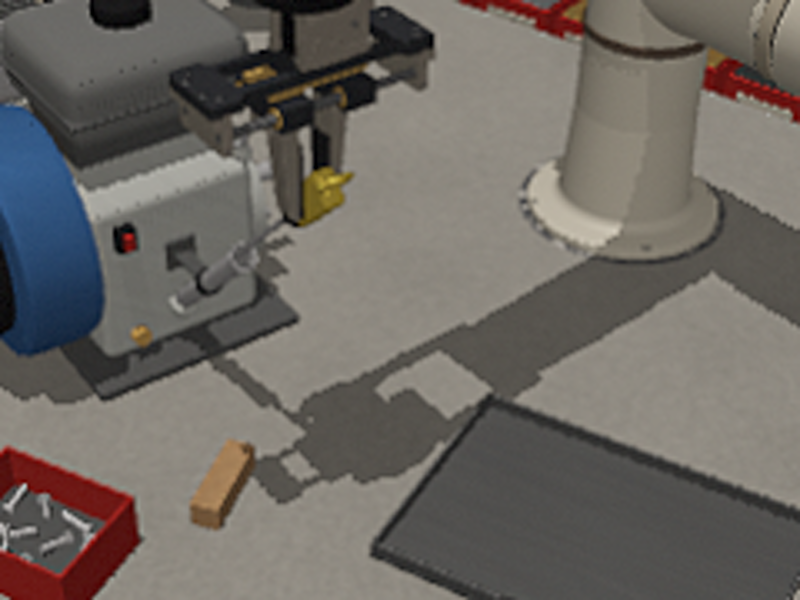

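Call:
{"name": "servo_tool", "arguments": {"plan": [[1,[0.003,0,-0.003],0],[1,[0.008,0,0.002],0],[1,[0.014,0,0.008],0],[1,[0.02,0,0.014],0],[1,[0.026,0,0.02],0],[1,[0.032,0,0.026],0],[1,[0.038,0,0.032],0],[1,[0.044,0,0.038],0],[1,[0.044,0,0.038],0]]}}

```text
t: 9.8
tcp_pos: [543.0, -22.9, 239.4]
tool_rot: [-1.434, 1.569, 3.001]
wrist_force: [-0.1, 0.2, -1.0]
gripper_width: 0.213
```

```bash
python3 f.py 8; python3 g2.py 8
```

```text
[543.  -22.9 239.4] [-0.15  0.2  -0.98] [-0.014 -0.014 -0.001] 0.2128637230246463 9.8 zdir [-0.273 -0.962  0.   ]
pitch 43.7 n 664 handle(x,z tool) [-15.5 -11.6] rear -29.7
tip [ 509.2 -141.   126.4] r -56.9 z -52.6 s(in) 77.4 n(up) 3.0 lat -0.5
collar [539.  -36.8 230. ] r 51.6 z 51.0 s(in) -72.5 n(up) -0.4 lat -0.3
```

Call:
{"name": "servo_tool", "arguments": {"plan": [[1,[0.006,0,0.006],0],[1,[0.012,0,0.012],0],[1,[0.018,0,0.018],0],[1,[0.024,0,0.024],0],[1,[0.03,0,0.03],0],[1,[0.035,0,0.035],0],[1,[0.035,0,0.035],0]]}}

```text
t: 10.6
tcp_pos: [533.5, -56.4, 204.5]
tool_rot: [-1.544, 1.569, 2.891]
wrist_force: [-0.4, 0.2, -1.1]
gripper_width: 0.214
```

```bash
python3 f.py 9; python3 g2.py 9
```

```text
[533.5 -56.4 204.5] [-0.39  0.2  -1.15] [0.001 0.021 0.056] 0.21376601672831277 10.6 zdir [-0.273 -0.962  0.   ]
pitch 43.8 n 661 handle(x,z tool) [-15.3 -11.4] rear -29.4
tip [ 499.7 -174.6   91.2] r -91.7 z -87.8 s(in) 126.9 n(up) 2.8 lat -0.5
collar [529.5 -70.5 195. ] r 16.6 z 16.0 s(in) -23.0 n(up) -0.4 lat -0.3
```

View pics/v9.png

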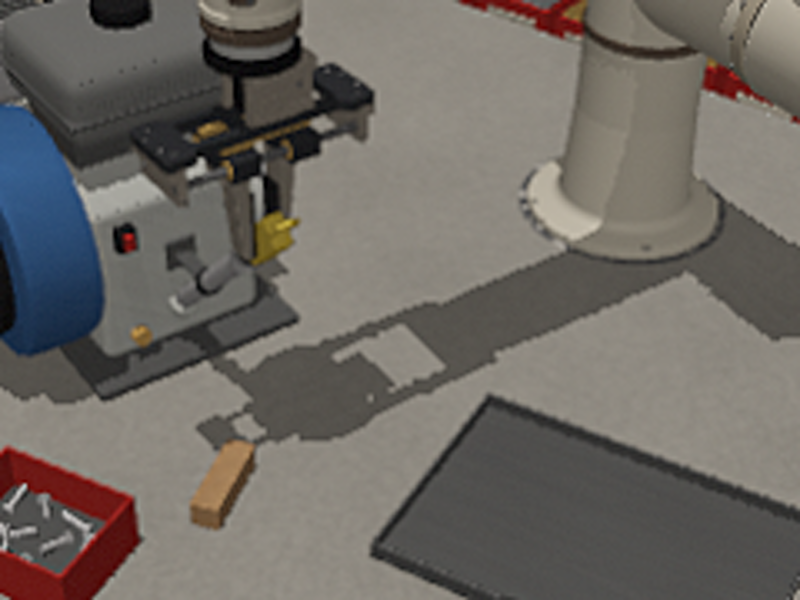

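Call:
{"name": "servo_tool", "arguments": {"plan": [[1,[0.003,0,0.003],0],[1,[0.006,0,0.006],0],[1,[0.009,0,0.009],0],[1,[0.012,0,0.012],0],[1,[0.012,0,0.012],0]]}}

```text
t: 11.2
tcp_pos: [530.4, -67.7, 192.9]
tool_rot: [-1.527, 1.57, 2.909]
wrist_force: [-1.0, 0.1, -0.9]
gripper_width: 0.216
```

Call:
{"name": "servo_tool", "arguments": {"plan": [[1,[0.001,0,0.001],0],[1,[0.002,0,0.002],0],[1,[0.0025,0,0.0025],0],[1,[0.0025,0,0.0025],0]]}}

```text
t: 11.6
tcp_pos: [530.2, -69.9, 191.1]
tool_rot: [-1.662, 1.571, 2.774]
wrist_force: [-0.0, -0.9, -0.7]
gripper_width: 0.217
```

Call:
{"name": "servo_tool", "arguments": {"plan": [[1,[0.001,0,0.001],0],[1,[0.002,0,0.002],0],[1,[0.002,0,0.002],0]]}}

```text
t: 11.9
tcp_pos: [530.0, -71.2, 189.9]
tool_rot: [2.752, 1.569, 0.905]
wrist_force: [-1.3, 5.1, 4.5]
gripper_width: 0.221
```

Call:
{"name": "servo_tool", "arguments": {"plan": [[1,[0.0005,0,0.0005],0],[1,[0.001,0,0.001],0],[1,[0.001,0,0.001],0]]}}

```text
t: 12.2
tcp_pos: [530.0, -71.3, 189.9]
tool_rot: [2.836, 1.568, 0.989]
wrist_force: [-1.4, 7.4, 9.9]
gripper_width: 0.216
```

```bash
python3 f.py 10; python3 g2.py 10; cat > z.py <<'E'
from h import *
c,s=pickle.load(open('scene10.pkl','rb')); cv2.imwrite('pics/z10.png',cv2.resize(c['im'][130:200,180:270],(800,622),interpolation=cv2.INTER_CUBIC)[:600])
E
python3 z.py
```

```text
[530.  -71.3 189.9] [-1.39  7.38  9.87] [ 1.358  0.599 -0.075] 0.21562206843011666 12.2 zdir [-0.272 -0.962 -0.003]
pitch 43.5 n 668 handle(x,z tool) [-14.7 -11.1] rear -29.0
tip [ 496.5 -190.1   76.2] r -107.5 z -102.8 s(in) 148.7 n(up) 3.3 lat 0.7
collar [526.  -85.7 179.8] r 1.0 z 0.8 s(in) -1.3 n(up) -0.1 lat 0.5
```

View pics/z10.png

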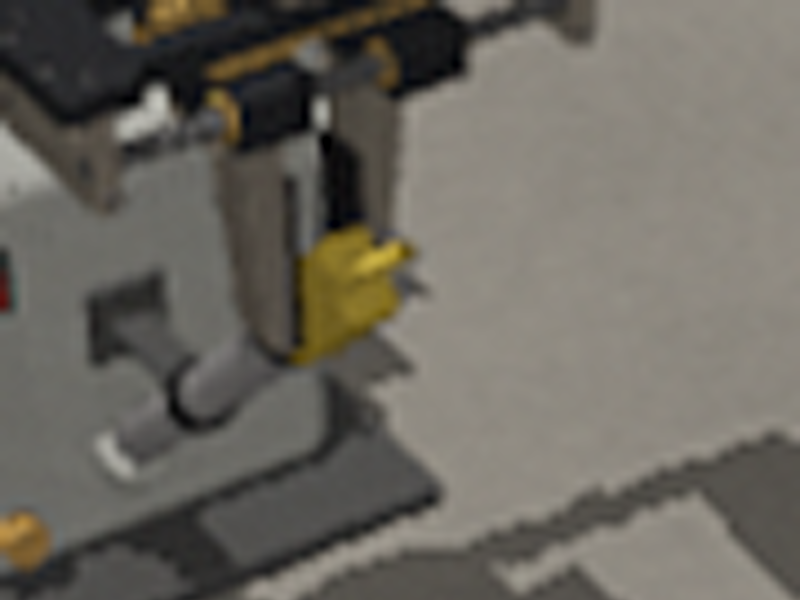

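Call:
{"name": "servo_tool", "arguments": {"plan": [[1,[-0.0005,0,0.0005],0],[1,[-0.0007,0,0.0009],0],[1,[-0.0005,0,0.0012],0],[1,[-0.0003,0,0.0014],0],[1,[-0.0003,0,0.0014],0]]}}

```text
t: 12.8
tcp_pos: [530.0, -71.4, 190.0]
tool_rot: [2.931, 1.565, 1.085]
wrist_force: [0.2, 11.4, 9.8]
gripper_width: 0.217
```

```bash
python3 f.py 11; python3 g2.py 11
```

```text
[530.  -71.4 190. ] [ 0.16 11.41  9.78] [ 2.042  0.194 -0.158] 0.2168538684709634 12.8 zdir [-0.272 -0.962 -0.006]
pitch 43.6 n 669 handle(x,z tool) [-14.7 -11.1] rear -29.0
tip [ 496.7 -189.7   75.6] r -107.1 z -103.4 s(in) 148.8 n(up) 2.6 lat 0.7
collar [525.9 -85.8 179.7] r 0.9 z 0.7 s(in) -1.2 n(up) -0.1 lat 0.5
```

Call:
{"name": "servo_tool", "arguments": {"plan": [[1,[-0.0003,0,0.0007],0],[1,[0,0,0.0013],0],[1,[0.0003,0,0.0017],0],[1,[0.0003,0,0.0017],0]]}}

```text
t: 13.3
tcp_pos: [530.0, -71.5, 190.0]
tool_rot: [2.977, 1.562, 1.131]
wrist_force: [1.5, 14.9, 10.5]
gripper_width: 0.213
```

```bash
python3 f.py 12; python3 g2.py 12
```

```text
[530.  -71.5 190. ] [ 1.51 14.88 10.49] [ 2.949  0.048 -0.125] 0.2125697503310127 13.3 zdir [-0.272 -0.962 -0.009]
pitch 43.7 n 661 handle(x,z tool) [-14.8 -11.3] rear -29.3
tip [ 496.9 -189.2   75.3] r -106.5 z -103.7 s(in) 148.6 n(up) 2.0 lat 0.8
collar [526.  -85.6 179.9] r 1.1 z 0.9 s(in) -1.4 n(up) -0.1 lat 0.5
```

Call:
{"name": "servo_tool", "arguments": {"plan": [[1,[-0.001,0,-0.002],0],[1,[-0.003,0,-0.004],0],[1,[-0.008,0,-0.009],0],[1,[-0.016,0,-0.017],0],[1,[-0.025,0,-0.026],0],[1,[-0.035,0,-0.036],0],[1,[-0.045,0,-0.046],0],[1,[-0.055,0,-0.056],0],[1,[-0.065,0,-0.066],0],[1,[-0.075,0,-0.076],0],[1,[-0.085,0,-0.086],0],[1,[-0.085,0,-0.086],0]]}}

```text
t: 14.6
tcp_pos: [553.1, 8.1, 275.1]
tool_rot: [1.757, 1.568, -0.088]
wrist_force: [0.3, 0.3, -0.3]
gripper_width: 0.215
```

```bash
python3 f.py 13; python3 g2.py 13
```

```text
[553.1   8.1 275.1] [ 0.3   0.26 -0.27] [0.07  0.006 0.009] 0.21530869245616926 14.6 zdir [-0.271 -0.963 -0.001]
pitch 43.3 n 660 handle(x,z tool) [-13.6 -10.2] rear -27.9
tip [ 519.6 -112.2  160.9] r -26.3 z -18.1 s(in) 31.4 n(up) 5.8 lat 1.6
collar [548.8  -7.2 264. ] r 82.7 z 85.0 s(in) -118.6 n(up) 1.6 lat 1.1
```

Call:
{"name": "servo_tool", "arguments": {"plan": [[1,[-0.006,0,-0.006],0],[1,[-0.009,0,-0.012],0],[1,[-0.003,0,-0.018],0],[1,[0.004,0,-0.023],0],[1,[0.01,0,-0.028],0],[1,[0.015,0,-0.033],0],[1,[0.02,0,-0.037],0],[1,[0.026,0,-0.041],0],[1,[0.032,0,-0.045],0],[1,[0.032,0,-0.045],0]]}}

```text
t: 15.7
tcp_pos: [564.0, 50.9, 240.0]
tool_rot: [-1.846, 1.57, 2.591]
wrist_force: [-0.2, -1.0, 0.7]
gripper_width: 0.214
```

```bash
python3 f.py 14; python3 g2.py 14
```

```text
[564.   50.9 240. ] [-0.2  -1.02  0.75] [-0.191  0.156 -0.062] 0.21363335986509574 15.7 zdir [-0.272 -0.962 -0.   ]
pitch 29.4 n 890 handle(x,z tool) [-12.9  -9.6] rear -30.6
tip [522.5 -95.6 161.5] r -9.5 z -17.5 s(in) 19.1 n(up) -5.7 lat -0.1
collar [558.1  30.  235.2] r 121.1 z 56.2 s(in) -125.4 n(up) -45.9 lat -0.1
```

Call:
{"name": "servo_tool", "arguments": {"plan": [[1,[0.008,0,-0.006],0],[1,[0.016,0,-0.011],0],[1,[0.023,0,-0.016],0],[1,[0.03,0,-0.019],0],[1,[0.037,0,-0.022],0],[1,[0.044,0,-0.024],0],[1,[0.051,0,-0.026],0],[1,[0.058,0,-0.028],0],[1,[0.065,0,-0.03],0],[1,[0.072,0,-0.031],0],[1,[0.077,0,-0.032],0],[1,[0.077,0,-0.032],0]]}}

```text
t: 17.0
tcp_pos: [572.6, 81.4, 163.1]
tool_rot: [-1.77, 1.57, 2.667]
wrist_force: [0.2, -0.7, 1.4]
gripper_width: 0.219
```

```bash
python3 f.py 15; python3 g2.py 15
```

```text
[572.6  81.4 163.1] [ 0.2  -0.68  1.45] [-0.272  0.09   0.096] 0.21868926847989817 17.0 zdir [-0.272 -0.962 -0.   ]
pitch 0.3 n 1234 handle(x,z tool) [-9.8 -5.6] rear -33.6
tip [523.5 -92.1 171.8] r -5.9 z -7.2 s(in) 9.2 n(up) -0.9 lat -0.1
collar [564.4  52.2 172.7] r 144.1 z -6.3 s(in) -97.5 n(up) -106.3 lat -0.2
```

Call:
{"name": "servo_tool", "arguments": {"plan": [[1,[-0.002,0,-0.004],0],[1,[-0.004,0,-0.015],0],[1,[-0.008,0,-0.03],0],[1,[-0.02,0,-0.05],0],[1,[-0.035,0,-0.075],0],[1,[-0.05,-0.02,-0.1],0],[1,[-0.057,-0.05,-0.125],-0.05],[1,[-0.057,-0.08,-0.15],-0.13],[1,[-0.057,-0.115,-0.175],-0.21],[1,[-0.057,-0.15,-0.2],-0.29],[1,[-0.057,-0.185,-0.23],-0.37],[1,[-0.057,-0.205,-0.247],-0.395]]}}

```text
t: 18.3
tcp_pos: [440.5, 378.4, 221.7]
tool_rot: [3.087, 1.569, 1.64]
wrist_force: [1.3, -0.5, -0.8]
gripper_width: 0.217
```

Call:
{"name": "servo_tool", "arguments": {"plan": [[1,[0,0,0],0],[1,[0,0,0],0],[1,[0,0,0],0]]}}

```text
t: 18.6
tcp_pos: [443.6, 374.4, 221.2]
tool_rot: [1.285, 1.57, -0.168]
wrist_force: [0.1, 0.3, -0.9]
gripper_width: 0.216
```

```bash
python3 f.py 16; python3 g2.py 16; python3 -c "
from h import *
c,s=pickle.load(open('scene16.pkl','rb')); cv2.imwrite('pics/fin.png',cv2.resize(c['im'],(800,600)))"
```

```text
[443.6 374.4 221.2] [ 0.12  0.31 -0.88] [ 0.004 -0.005  0.001] 0.2158630008818455 18.6 zdir [ 0.118 -0.993  0.   ]
pitch 0.3 n 1228 handle(x,z tool) [-9.3 -5.4] rear -33.3
tip [464.8 195.  229.5] r 254.3 z 50.5 s(in) -215.5 n(up) -144.2 lat -134.9
collar [447.2 343.9 230.3] r 392.8 z 51.3 s(in) -314.0 n(up) -241.5 lat -192.6
```

View pics/fin.png

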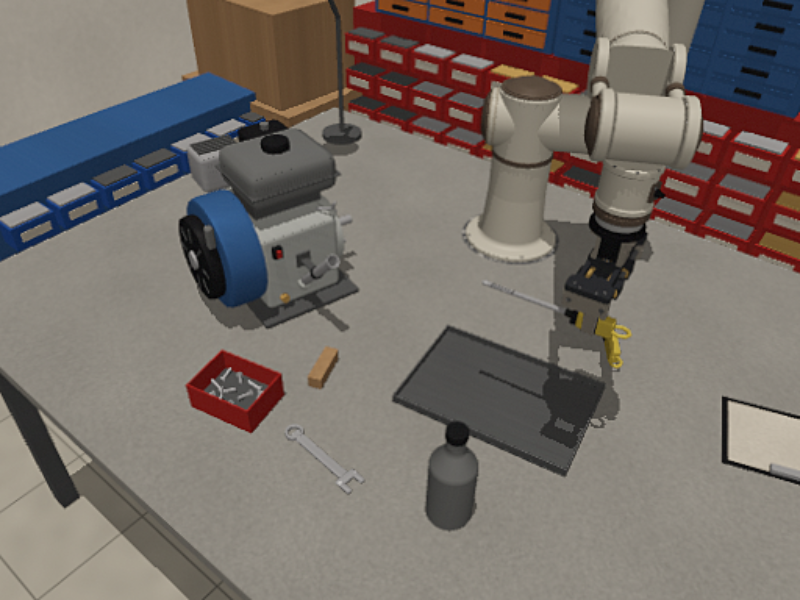

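```bash
python3 -c "
from h import *
print(abs(readout.read_state()['joint_vel']).max()); print(finish_job())"
```

```text
0.004411415216283375
the job is handed in; nothing more can be done
None
```

The dipstick went into the tube until the collar seated, came out again, and is now held level over the drip tray. I handed the job in at about 18.7 s; no verdict was reported.

**What I did:**
- I took the dipstick in the tray, which was the farther of the two, by its yellow handle.
- The tool can only point down, so I put the tip just inside the tube mouth and swung the stick in the jaws to about 44°. I then eased it in.
- I drew it back until only the tip was in the tube, swung it level again on the tube's lower lip, and pulled it clear.

**Seating:** The collar stopped firmly, and I raised the push in steps to about 18 N with no further movement. The camera put the collar 1.3 mm short of the mouth, within the calibration error. The stick read 43.7° instead of 45°, so a gap of about half a millimetre on one side can't be ruled out. The measured contact force never read above about 18 N.

**Last checks:**
- **Level:** the stick reads 0.3°, about the same as at the other level readings.
- **Marked face:** it should be up, because the stick only turned about the jaw axis. I did not look at the marks again.
- **Tip:** it is at about (465, 195, 230) mm, over the tray and clear of everything.
- **Stillness and grip:** wrist force is under 1 N, the joints are still, and the grip is unchanged.
- **Bystanders:** the bottle, wrench, bolt bin and carton look unmoved in the last picture, by eye only.

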